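# Park the brass pressing roller at the top of its sloped rest

### The job

Push the brass roller up its sloped lane with the fingertips, without lifting it, over the low steel hump and into the nest against the end stop at the top, so that it stays there and does not roll back when you let go. Leave the black rubber roller where it lies at the bottom of the other lane, and do not disturb the other things on the bench.

Things in the scene. Friction and masses are not known exactly. Their poses are not given: they have to be found in the camera images.
- brass_roller: the polished, slippery brass roller: a solid cylinder 40 mm in diameter, 56 mm long, about 0.45 kg, that rolls freely; dark wooden discs on its ends. Origin at its centre; x along its axis, across the lane (y, z turn as it rolls). It starts in either of the two lanes, against the lip at the lane's bottom end
- rubber_roller: black rubber roller of the same size (40 mm diameter, 56 mm long), lying against the bottom lip in the other lane; to be left there. Origin at its centre, x along its axis
- bed: sloped bed of a fixed wooden rest, green lane floors, 144 mm wide, 247 mm long (y -125 to +122), two straight lanes side by side. Origin on the lane-floor plane midway between the lanes, 36 mm above the table; y points up the slope (0.14 rad) along the lanes, z square to the lane floor, x across. Lane centres x = -34 and +34 mm, each 60 mm wide inside; the three 8 mm thick walls stand 16 mm above the lane floor
- lip (a point): lane-floor level, middle of the bed, at bed y = -110 mm: line of the lip across the bottom of each lane, a half-round bar 5 mm high and 10 mm wide. A roller lying against it has its centre at bed y = -95, z = 20 mm, so its back sticks out over the lip
- hump (a point): lane-floor level, middle of the bed, at bed y = +75 mm: line of the low steel hump across each lane, a half-round bar 3 mm high and 6 mm wide. Anywhere below it a roller let go rolls back down to the lip; pushing the brass roller over it takes up to about 10 N. Its centre once past the hump's line, the roller drops into the nest by itself
- stop (a point): lane-floor level, middle of the bed, at bed y = +108 mm: face of the end stop, a wooden bar across the top of both lanes, 30 mm high and 12 mm thick. Between hump and stop is the nest: a roller resting there has its centre at bed y = +86 to +88, z = 20 mm (1.5 mm play), and stays by itself
- folder: cream bone folder, flat, 161 x 22 x 6 mm, lying; origin under its middle. Bystander
- brush: flat paste brush with a wooden handle, lying; origin at its underside. Bystander
- amber_bottle: small amber bottle, 60 mm across, 120 mm high; origin under its centre. Bystander
- paste_jar: glass jar with a steel lid, 64 mm across, 70 mm high; origin under its centre. Bystander
- book: old brown leather-bound book lying flat, 140 x 180 x 42 mm; origin under its centre. Bystander
- sanding_block: cork sanding block 100 x 60 x 35 mm; origin under its centre. Bystander
- weight: round steel paperweight with a grip knob, 60 mm across, 60 mm high; origin under its centre. Bystander
Not all that is in view belongs to the job. Of the things shaped like the brass_roller, the brass one is meant.

How it is judged:
By the outcome, as a careful person would: the job done as asked, in the order asked, and still so for the second after the job is handed in, with the robot touching nothing.
It also fails if it takes over 42 s, if anything falls off the work surface, if the arm or the gripper's body presses on something with over 40 N, if the wrist force passes 120 N, or if a joint passes its speed limit or range.

### The arm

A 6-joint arm with a two-finger parallel gripper is mounted at the origin on the work surface. World frame = base frame: x ahead of the robot, y to its left, z up, the work surface at z = 0. Lengths are in m, angles in degrees, forces in N, time in s.
With the tool pointing down it reaches from about 0.4 to 0.825 m from the base axis. Payload 7 kg.
Tool frame: the origin (TCP) lies midway between the tips of the shut fingers; the grasp point (between the pads) lies 19 mm behind it (grip_depth is the distance from the TCP to the grasp point, in m); z points along the fingers, y is the direction in which the jaws open and shut (so a half turn about z gives the same grasp; the last joint's range is limited). The gripper opens to 88 mm and grips with 3 to 60 N. Pads are 19 mm wide; open, the fingers measure 130 mm over their backs; the gripper's body (78 mm by 193 mm) begins 47 mm behind the grasp point.
Start: joints at [-48.925, 20.546, 0.682, 0, -70.136, -16.507], TCP at [0.281, -0.614, 0.227] pointing down, gripper open.
Joint ranges: [-176.03, 176.03], [-82.01, 121.73], [-58.28, 71.71], [-173.87, 95.51], [-174.79, -0.11], [-173.66, 173.66]. Speed limits (degrees/s): [136.94, 136.94, 172.46, 180, 180, 180].

### API

Orientations are given as [roll, pitch, yaw] about the fixed x, y, z axes, in that order (R = Rz(yaw) Ry(pitch) Rx(roll)).
In Python, from plant import * gives the robot as it stands.
- The arm moves only by the shell command python3 -m inch 'ROWS'. ROWS is JSON, a list of rows, each an object of numbers: "ax", "ay", "az": the turn, a rotation vector about the tool's x, y, z in degrees; "dx", "dy", "dz": the shift along the tool's x, y, z in mm; "fingers": the finger opening in mm, from 0 to 87.6. In form: [{"ax": .., "ay": .., "az": .., "dx": .., "dy": .., "dz": .., "fingers": ..}, ...]. A call has 1 to 8 rows; each row is the pose to reach, as a shift and turn from the pose commanded when the call began, along the tool's axes at that moment; what a row does not reach only later rows make up. A row lasts 1/8 s, in which the tool goes at most 62.5 mm and 10.7 degrees, less where a joint would pass 70% of its speed; a pose out of reach is approached as far as the arm can. A call with a gripper value outside its range is refused whole. The fingers move at their own pace and stop on an object; the grip force is fixed at half the most. Time passes only in rows, so rows that repeat a pose let the fingers close. It gives the time, the measured TCP pose, the force and the opening at its end, in the units of the state.
- get_obs(): the state, without advancing time (a new reading comes with each control period).
- snapshot(name): name is "scene" or "top" or "wrist"; returns a dict with "image" (420x560x3 uint8, red, green, blue), "fx", "fy", "cx", "cy" (pixels), "rvec" (rotation vector, rad) and "tvec" (3), from world to camera coordinates, as OpenCV has them. Camera axes: x right, y down, z forward; pixel columns grow to the right and rows downward; lengths in m; the calibration is good to about 2 mm. The wrist camera is an equidistant fisheye: a pixel r from the principal point sees the ray r / f radians off the axis. A picture is of the moment at which its call begins. There is no depth.
- close_job(): hands the job in, once; it reports no verdict.
Trained networks look in the newest picture that a camera, given by its name, has taken for a name from the list of things; names that differ only in an ending like _2 or _b are one class to them, and where a whole thing is asked for, a point or a joint stands for the part that bears it (a point fixed in the world has none). Each returns a list of dicts, best first, with "score" (0 to 1); they miss things now and then, are a little off and sometimes report something else, mostly with a low value. They report only what shows in the picture. A call takes as long as a camera call. They do not tell look-alikes from the thing itself.
- search_frame(target, camera): "bbox" ([centre column, centre row, width, height] in pixels, round what is visible of it).
- trace(target, camera): "mask" (420x560 bool, what is visible of it) and "bbox" ([centre column, centre row, width, height] in pixels, round what is visible of it).
- landmark_of(target, camera): "position" ([column, row] in pixels: a listed point, or the origin of a listed thing).
The state is a dict: "clock": time; "joint_pos": joint angles; "qvel": joint speeds; "tau": joint torques, N m; "tool_pos": TCP position; "orientation": TCP orientation; "force": force on the tool from outside, world axes, zero at the start; "moment": the same for the moment, N m; "opening": finger opening in m.
Only numpy, scipy, OpenCV 4.12 (cv2) and the standard library are available. Lean on these libraries where they do the work, as an engineer would, in place of code of your own. Each camera call takes 0.05 s, during which the arm holds its last target.

## Working session

There is one attempt and no reset: what is moved stays moved. The work goes in short steps, Python scripts to look and compute and a shell command to move; the robot and the scene stay as the last step left them, time stands still between calls to the robot, and variables do not carry over. Pictures are saved under pics/ and viewed, and the job is handed in when it is done.

```bash
ls; mkdir -p pics
python3 - <<'E'
from plant import *
import cv2
o=get_obs(); print({k:o[k] for k in ('clock','tool_pos','orientation','force','opening')})
for n in ("scene","top"):
    s=snapshot(n); cv2.imwrite(f'pics/{n}0.png',cv2.resize(s['image'][:,:,::-1],None,fx=1.4,fy=1.4,interpolation=cv2.INTER_CUBIC))
    for t in ('brass_roller','rubber_roller','bed','lip','hump','stop'):
        print(n,t,[(d['score'],d['position']) for d in landmark_of(t,n)][:3])
    print(s['fx'],s['cx'],s['cy'],s['rvec'],s['tvec'])
print(get_obs()['clock'])
E
```

```text
pics
{'clock': 0.0, 'tool_pos': array([ 0.28041871, -0.61343752,  0.22559416]), 'orientation': array([ 1.79903367e+02, -7.65592864e-03, -1.55437415e+02]), 'force': array([ 0.0632909 ,  0.5807102 , -0.57930811]), 'opening': 0.08775417315708868}
scene brass_roller [(0.74, [205.6, 172.8]), (0.6, [174.2, 199.6]), (0.56, [244.7, 184.7])]
scene rubber_roller [(0.84, [224.2, 196.4])]
scene bed [(0.83, [258.3, 211.9])]
scene lip [(0.94, [233.2, 192.2]), (0.38, [383.7, 244.7])]
scene hump [(0.85, [280.7, 225.0]), (0.27, [291.5, 229.5])]
scene stop [(0.83, [289.7, 233.4])]
461.68869531446205 272.47283934200055 219.47773215269567 [ 0.89625338  2.64887297 -0.87075157] [ 0.43731369 -0.25679135  1.41196568]
top brass_roller [(0.81, [377.5, 209.7]), (0.72, [336.8, 227.5]), (0.59, [362.3, 167.9])]
top rubber_roller [(0.64, [330.7, 200.6])]
top bed [(0.85, [293.1, 220.9])]
top lip [(0.74, [336.2, 221.1])]
top hump [(0.57, [271.1, 223.0])]
top stop [(0.82, [256.5, 227.5])]
399.31760370420227 277.89890763443026 209.29629393170387 [ 2.08772914 -2.09183723  0.25581799] [0.02125082 0.59584946 0.92655636]
0.7
```

View pics/scene0.png

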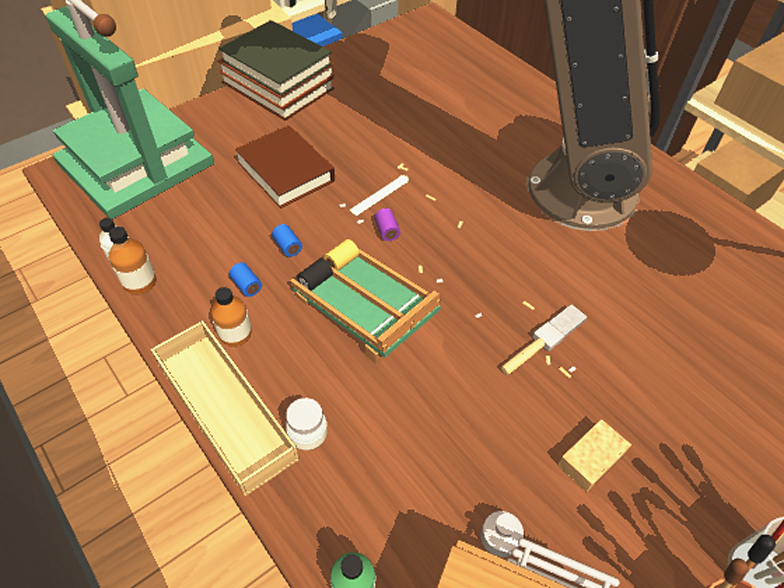

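View pics/top0.png

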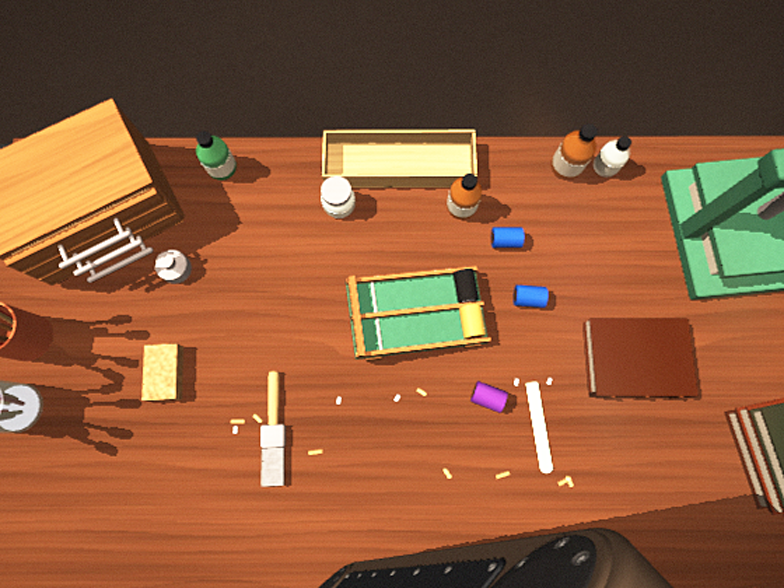

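The scene shows the bed with yellow-brass (scaled top 473,320) and black (466,285) rollers in its lanes. The look-alikes are blue at (508,237) and (531,296), and purple at (490,397). My choice is the one in the lane at native top (338,228). Next I'll fit the bed pose and check it in a close crop.

```bash
cat > h.py <<'E'
import numpy as np, cv2
from scipy.spatial.transform import Rotation as R
def proj(s,P):
    K=np.array([[s['fx'],0,s['cx']],[0,s['fy'],s['cy']],[0,0,1.]])
    return cv2.projectPoints(np.asarray(P,float).reshape(-1,1,3),np.array(s['rvec'],float),np.array(s['tvec'],float),K,None)[0].reshape(-1,2)
def bedw(p,P):
    x,y,yaw=p
    return (R.from_euler('z',yaw)*R.from_euler('x',0.14)).apply(np.asarray(P,float)/1000)+[x,y,.036]
E
python3 - <<'E'
from h import *; from plant import *
from scipy.optimize import least_squares
S={n:snapshot(n) for n in('scene','top')}
obs={'scene':{'b':(174.2*0+244.7,184.7),'r':(224.2,196.4),'bed':(258.3,211.9),'lip':(233.2,192.2),'hump':(280.7,225),'stop':(289.7,233.4)},
'top':{'b':(336.8,227.5),'r':(330.7,200.6),'bed':(293.1,220.9),'lip':(336.2,221.1),'hump':(271.1,223),'stop':(256.5,227.5)}}
best=None
for sg in(1,-1):
  M={'b':(sg*34,-95,20),'r':(-sg*34,-95,20),'bed':(0,0,0),'lip':(0,-110,0),'hump':(0,75,0),'stop':(0,108,0)}
  f=lambda p:np.concatenate([(proj(S[n],bedw(p,[M[k] for k in M]))-np.array([obs[n][k] for k in M])).ravel() for n in S])
  for y0 in np.arange(-3,3,1):
    r=least_squares(f,[.5,-.1,y0],loss='soft_l1')
    if best is None or r.cost<best[0].cost: best=(r,sg,f)
r,sg,f=best; print(r.cost,sg,r.x,np.degrees(r.x[2])); print(f(r.x).reshape(2,6,2).round(1))
np.save('p.npy',r.x)
for n,c in(('scene',(200,170,320,260)),('top',(240,180,360,265))):
    im=S[n]['image'][:,:,::-1].copy(); k=6
    x0,y0,x1,y1=c; im=cv2.resize(im[y0:y1,x0:x1],None,fx=k,fy=k,interpolation=cv2.INTER_CUBIC)
    def ln(a,b,col):
        q=(proj(S[n],bedw(r.x,[a,b]))+.5-[x0,y0])*k; cv2.line(im,*[tuple(int(v) for v in t) for t in q],col,1)
    for x in(-72,-64,-4,4,64,72): ln((x,-125,16),(x,108,16),(255,0,255))
    for y,z in((-110,5),(75,3),(108,30),(120,30)): ln((-72,y,z),(72,y,z),(255,255,255))
    cv2.imwrite(f'pics/{n}1.png',im)
E
```

```text
18.840428018753396 -1 [ 0.57281957 -0.02812607 -6.14986278] -352.36118163131397
[[[-1.4 -1.6]
  [-0.   0.6]
  [ 1.2  0.3]
  [-1.9  0.6]
  [-0.3  1.5]
  [ 0.3 -0.3]]

 [[-0.6  1.3]
  [ 1.1  2.7]
  [ 3.5  0.6]
  [ 1.2 -3.9]
  [-3.1  1.4]
  [-1.3 -1.7]]]
```

View pics/scene1.png

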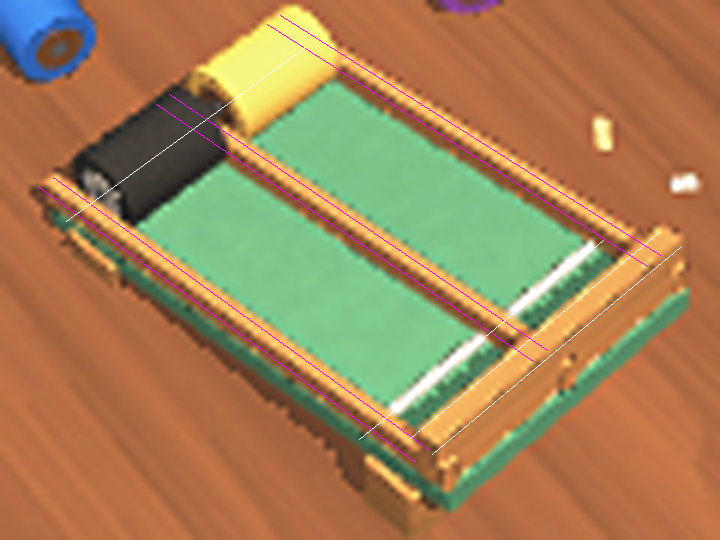

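View pics/top1.png

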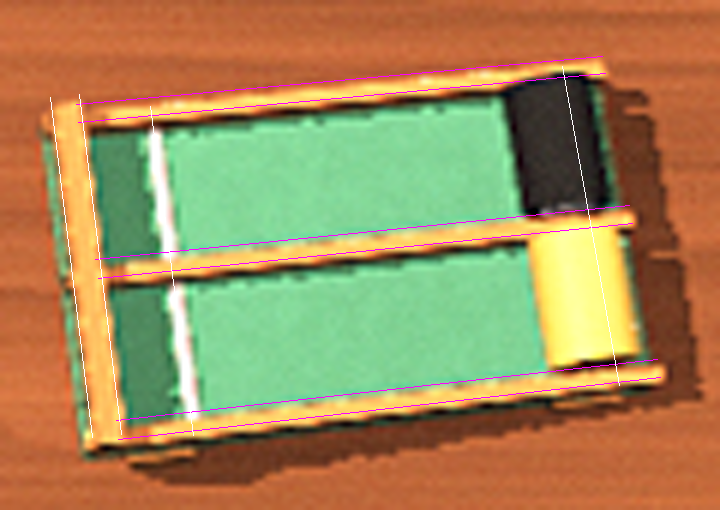

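The crop confirms it: the yellow brass roller is in the near lane (bed x = -34) and the black rubber one is in the far lane. I'll refine the bed pose with corners picked from the crops, then work out the waypoints.

Run:
```python
from h import *; from plant import *
from scipy.optimize import least_squares
S={n:snapshot(n) for n in('scene','top')}
T=[((604,60),(72,-125,16)),((636,210),(4,-125,16)),((636,226),(-4,-125,16)),((665,366),(-64,-125,16)),((665,382),(-72,-125,16)),((82,100),(72,108,30)),((121,432),(-72,108,30)),((172,250),(4,75,3)),((177,285),(-4,75,3))]
C=[((55,180),(68,-125,16)),((415,436),(72,108,30)),((655,232),(-72,108,30)),((432,455),(72,120,30)),((685,250),(-72,120,30)),((393,412),(64,75,3)),((596,243),(-64,75,3))]
def f(p):
    a=proj(S['top'],bedw(p,[c for _,c in T]))+.5-(np.array([q for q,_ in T])/6+[240,180])
    b=proj(S['scene'],bedw(p,[c for _,c in C]))+.5-(np.array([q for q,_ in C])/6+[200,170])
    return np.concatenate([a.ravel(),b.ravel()])
r=least_squares(f,np.load('p.npy'),loss='soft_l1');p=r.x;np.save('p.npy',p)
print(p[:2],np.degrees(p[2])+360,r.cost);print(f(p).reshape(-1,2).round(1).tolist())
for y,z in((-150,80),(-150,12),(-125,12),(60,12),(60,90)): print(y,z,bedw(p,[(-34,y,z)]).round(4))
print('roller',bedw(p,[(-34,-95,20)]))
K=lambda s:np.array([[s['fx'],0,s['cx']],[0,s['fy'],s['cy']],[0,0,1.]])
s=S['top'];Rm=cv2.Rodrigues(np.array(s['rvec'],float))[0];c=-Rm.T@np.array(s['tvec'])
def g(u,v,z):
    d=Rm.T@np.linalg.inv(K(s))@[u/1.4,v/1.4,1];return (c+d*(z-c[2])/d[2]).round(3)
print('blue',g(531,296,.02),'purple',g(490,397,.02),'amber',g(469,182,.12),'jar',g(338,197,.07),'folder',g(532,385,0),'blue2',g(508,237,.02))
o=get_obs();t=np.array(o['tool_pos']);RT=R.from_euler('xyz',o['orientation'],degrees=True)
for y,z in((-150,80),):
  w=bedw(p,[(-34,y,z)])[0];print('shift',RT.inv().apply(w-t)*1000)
tgt=R.from_euler('xyz',[180,0,np.degrees(p[2])+360-90],degrees=True);print('turn',np.degrees((RT.inv()*tgt).as_rotvec()),o['clock'])
w=snapshot('wrist');cv2.imwrite('pics/w0.png',w['image'][:,:,::-1])
```

```text
[ 0.57091014 -0.02906998] 7.4806586660026255 8.662593818398955
[[0.2, 0.2], [-0.7, 0.0], [-0.2, 0.4], [-1.0, -0.3], [-0.4, 0.1], [-0.1, -0.3], [0.4, 1.1], [0.1, 2.1], [-0.3, -0.6], [-0.9, -0.3], [-0.5, -0.2], [1.1, -0.4], [0.3, -0.7], [-0.3, -1.1], [-2.9, 2.0], [-0.6, 0.7]]
-150 80 [[ 0.558  -0.1918  0.0943]]
-150 12 [[ 0.5568 -0.1824  0.027 ]]
-125 12 [[ 0.5535 -0.1579  0.0304]]
60 12 [[0.5297 0.0238 0.0563]]
60 90 [[0.5311 0.013  0.1335]]
roller [[ 0.54981005 -0.12953347  0.04254772]]
blue [ 0.603 -0.247  0.02 ] purple [ 0.416 -0.161  0.02 ] amber [ 0.789 -0.124  0.12 ] jar [0.783 0.116 0.07 ] folder [ 0.439 -0.244  0.   ] blue2 [ 0.721 -0.21   0.02 ]
shift [-427.73547989  268.52019697  132.28179668]
turn [-4.20310980e-04 -1.18436795e-03 -7.29120428e+01] 0.9
```

View pics/w0.png

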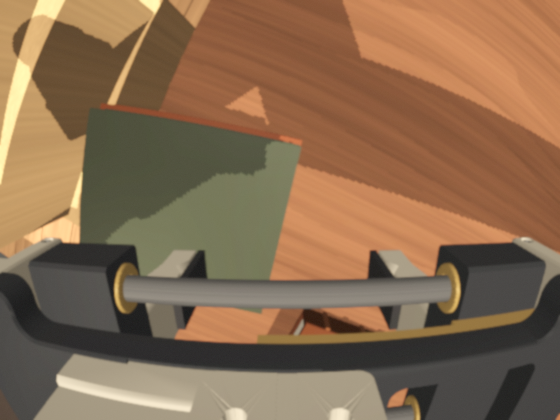

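```bash
python3 -m inch '[{"ax":0,"ay":0,"az":-9,"dx":-53,"dy":33,"dz":0,"fingers":0},{"ax":0,"ay":0,"az":-18,"dx":-107,"dy":67,"dz":0,"fingers":0},{"ax":0,"ay":0,"az":-27,"dx":-160,"dy":100,"dz":10,"fingers":0},{"ax":0,"ay":0,"az":-36,"dx":-214,"dy":134,"dz":30,"fingers":0},{"ax":0,"ay":0,"az":-45,"dx":-267,"dy":168,"dz":50,"fingers":0},{"ax":0,"ay":0,"az":-55,"dx":-321,"dy":201,"dz":75,"fingers":0},{"ax":0,"ay":0,"az":-64,"dx":-375,"dy":235,"dz":100,"fingers":0},{"ax":0,"ay":0,"az":-73,"dx":-428,"dy":268,"dz":120,"fingers":0}]'
```

```text
clock: 1.95
tool_pos: [0.5465, -0.2098, 0.114]
orientation: [-180.0, -0.0, -82.1]
force: [0.8, -1.2, 0.7]
opening: 0.0134
```

```bash
python3 -m inch '[{"dx":0,"dy":0,"dz":0,"fingers":0},{"dx":0,"dy":0,"dz":0,"fingers":0}]'
cat > v.py <<'E'
from h import *; from plant import *
import sys
p=np.load('p.npy');o=get_obs();t=np.array(o['tool_pos']);RT=R.from_euler('xyz',o['orientation'],degrees=True)
B=(R.from_euler('z',p[2])*R.from_euler('x',.14))
print('clock',o['clock'],'tcp bed mm',(B.inv().apply(t-[p[0],p[1],.036])*1000).round(1),o['orientation'].round(2),'F',np.array(o['force']).round(1),o['opening'])
for a in sys.argv[2:]:
    y,z=map(float,a.split(','));print(a,'shift',(RT.inv().apply(bedw(p,[(-34,y,z)])[0]-t)*1000).round(1))
if sys.argv[1]!='-':
    ims=[]
    for n,c in(('scene',(190,150,330,260)),('top',(230,165,370,275))):
        im=snapshot(n)['image'][:,:,::-1];x0,y0,x1,y1=c
        ims.append(cv2.resize(im[y0:y1,x0:x1],(400,314),interpolation=cv2.INTER_CUBIC))
    cv2.imwrite('pics/'+sys.argv[1]+'.png',np.hstack(ims))
    w=snapshot('wrist')['image'][:,:,::-1];cv2.imwrite('pics/'+sys.argv[1]+'w.png',w)
E
python3 v.py a -150,12 -150,60 -125,12
```

```text
clock 1.95 tcp bed mm [ -47.7 -163.5  101.8] [-1.7997e+02 -1.0000e-02 -8.2130e+01] F [ 0.8 -1.2  0.7] 0.013404443509486393
-150,12 shift [-25.8 -13.8  87. ]
-150,60 shift [-19.1 -13.8  39.5]
-125,12 shift [-50.5 -14.   83.5]$[0]: bad value
```

```bash
ls pics
```

```text
a.png
aw.png
scene0.png
scene1.png
top0.png
top1.png
w0.png
```

View pics/a.png

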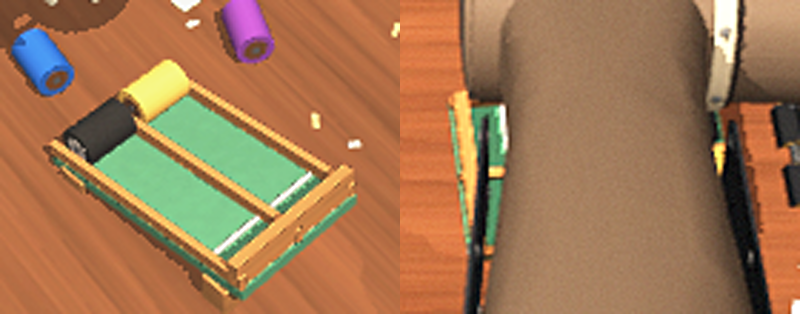

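View pics/aw.png

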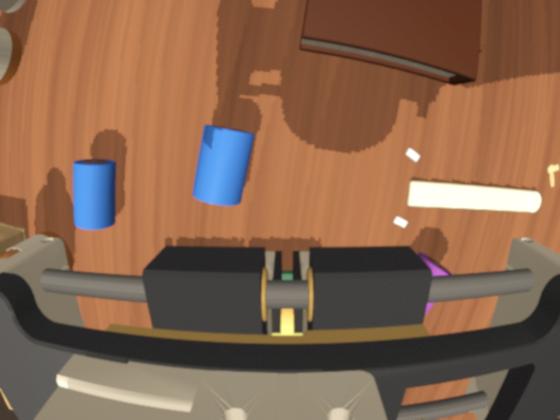

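```bash
python3 -m inch '[{"ax":0,"ay":0,"az":0,"dx":0,"dy":0,"dz":0,"fingers":0},{"ax":0,"ay":0,"az":0,"dx":0,"dy":0,"dz":0,"fingers":0}]';python3 v.py - -150,12 -150,60 -125,12
```

```text
clock: 2.35
tool_pos: [0.5453, -0.2126, 0.115]
orientation: [-180.0, -0.0, -82.5]
force: [-0.7, 0.0, -0.5]
opening: 0.0001
clock 2.35 tcp bed mm [ -49.3 -165.8  103.1] [-1.7996e+02 -1.0000e-02 -8.2540e+01] F [-0.7  0.  -0.5] 0.00013854243093058198
-150,12 shift [-28.4 -15.2  88. ]
-150,60 shift [-21.7 -15.2  40.5]
-125,12 shift [-53.2 -15.2  84.5]
```

```bash
python3 -m inch '[{"ax":0,"ay":0,"az":0,"dx":-14,"dy":-8,"dz":15,"fingers":0},{"ax":0,"ay":0,"az":0,"dx":-28,"dy":-15,"dz":35,"fingers":0},{"ax":0,"ay":0,"az":0,"dx":-28,"dy":-15,"dz":60,"fingers":0},{"ax":0,"ay":0,"az":0,"dx":-28,"dy":-15,"dz":80,"fingers":0},{"ax":0,"ay":0,"az":0,"dx":-28,"dy":-15,"dz":88,"fingers":0},{"ax":0,"ay":0,"az":0,"dx":-28,"dy":-15,"dz":88,"fingers":0}]';python3 v.py b -125,12 -100,12
```

```text
clock: 3.1
tool_pos: [0.5565, -0.182, 0.026]
orientation: [179.9, 0.0, -82.5]
force: [-0.8, 1.0, 0.0]
opening: 0.0003
clock 3.1 tcp bed mm [ -34.2 -149.6   10.9] [ 1.7994e+02  1.0000e-02 -8.2460e+01] F [-0.8  1.   0. ] 0.0003157982493938702
-125,12 shift [-24.3  -0.3  -4.5]
-100,12 shift [-49.   -0.3  -8. ]
```

View pics/b.png

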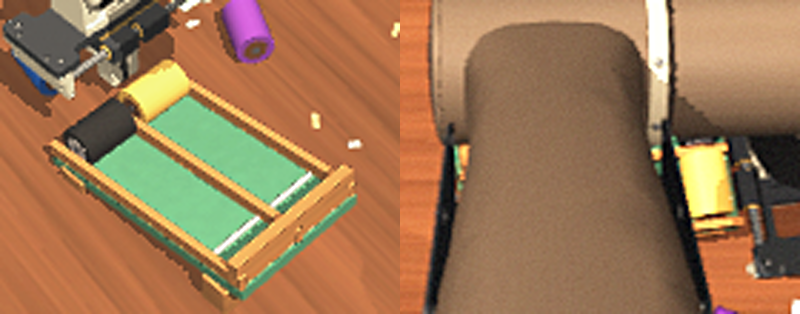

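View pics/bw.png

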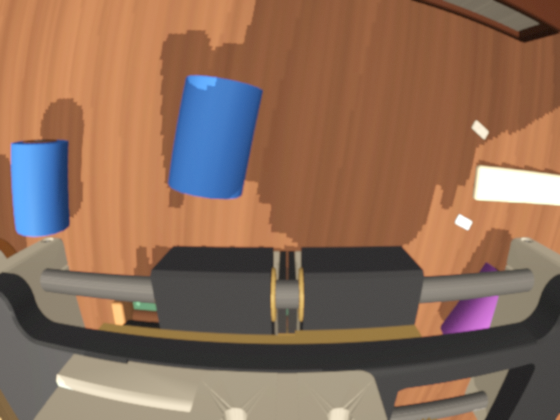

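The fingertips are behind the brass roller, in line with its lane and touching nothing. I'll start pushing slowly.

```bash
python3 -m inch '[{"ax":0,"ay":0,"az":0,"dx":-8,"dy":0,"dz":-2,"fingers":0},{"ax":0,"ay":0,"az":0,"dx":-16,"dy":0,"dz":-3.5,"fingers":0},{"ax":0,"ay":0,"az":0,"dx":-22,"dy":0,"dz":-4.5,"fingers":0},{"ax":0,"ay":0,"az":0,"dx":-28,"dy":0,"dz":-5,"fingers":0},{"ax":0,"ay":0,"az":0,"dx":-34,"dy":0,"dz":-6,"fingers":0},{"ax":0,"ay":0,"az":0,"dx":-40,"dy":0,"dz":-7,"fingers":0},{"ax":0,"ay":0,"az":0,"dx":-40,"dy":0,"dz":-7,"fingers":0}]';python3 v.py c 0,12 50,12
```

```text
clock: 4.12
tool_pos: [0.5514, -0.1416, 0.0334]
orientation: [180.0, 0.0, -82.4]
force: [-0.8, -0.1, -0.6]
opening: 0.0002
clock 4.125 tcp bed mm [ -34.  -108.4   12.6] [ 1.7999e+02  1.0000e-02 -8.2410e+01] F [-0.8 -0.1 -0.6] 0.0002167865071233078
0,12 shift [-107.4   -0.2  -14.5]
50,12 shift [-156.9   -0.3  -21.4]
```

View pics/c.png

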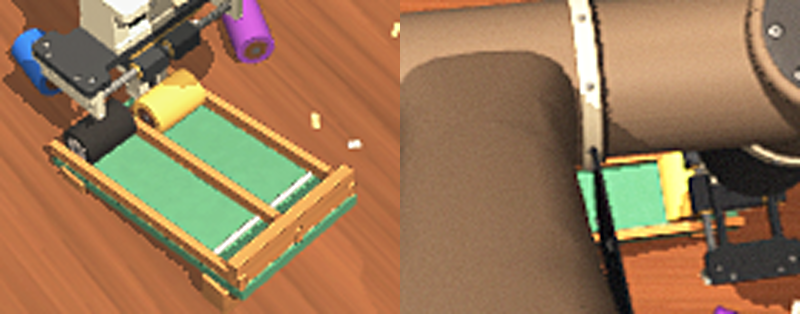

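The brass roller is rolling up its lane ahead of the fingers, and the black roller hasn't moved. I'll keep pushing.

```bash
python3 -m inch '[{"ax":0,"ay":0,"az":0,"dx":-10,"dy":0,"dz":-1.5,"fingers":0},{"ax":0,"ay":0,"az":0,"dx":-22,"dy":0,"dz":-3,"fingers":0},{"ax":0,"ay":0,"az":0,"dx":-35,"dy":0,"dz":-5,"fingers":0},{"ax":0,"ay":0,"az":0,"dx":-48,"dy":0,"dz":-6.5,"fingers":0},{"ax":0,"ay":0,"az":0,"dx":-61,"dy":0,"dz":-8.5,"fingers":0},{"ax":0,"ay":0,"az":0,"dx":-74,"dy":0,"dz":-10,"fingers":0},{"ax":0,"ay":0,"az":0,"dx":-87,"dy":0,"dz":-12,"fingers":0},{"ax":0,"ay":0,"az":0,"dx":-97,"dy":0,"dz":-13.5,"fingers":0}]';python3 v.py - 0,12 36,12 50,12; python3 -m inch '[{"ax":0,"ay":0,"az":0,"dx":-8,"dy":0,"dz":-1,"fingers":0},{"ax":0,"ay":0,"az":0,"dx":-15,"dy":0,"dz":-2,"fingers":0},{"ax":0,"ay":0,"az":0,"dx":-22,"dy":0,"dz":-3,"fingers":0},{"ax":0,"ay":0,"az":0,"dx":-28,"dy":0,"dz":-4,"fingers":0},{"ax":0,"ay":0,"az":0,"dx":-33,"dy":0,"dz":-4.5,"fingers":0},{"ax":0,"ay":0,"az":0,"dx":-36,"dy":0,"dz":-5,"fingers":0},{"ax":0,"ay":0,"az":0,"dx":-38,"dy":0,"dz":-5.5,"fingers":0},{"ax":0,"ay":0,"az":0,"dx":-38,"dy":0,"dz":-5.5,"fingers":0}]';python3 v.py d 40,12 50,12 58,13
```

```text
clock: 5.28
tool_pos: [0.5386, -0.0451, 0.047]
orientation: [-180.0, 0.0, -82.4]
force: [0.7, -2.3, 1.6]
opening: 0.0006
clock 5.275 tcp bed mm [-34.1 -10.1  12.6] [-180.      0.    -82.41] F [ 0.7 -2.3  1.6] 0.000618738465863192
0,12 shift [-10.   -0.1  -0.8]
36,12 shift [-45.7  -0.2  -5.9]
50,12 shift [-59.5  -0.2  -7.8]
clock: 6.28
tool_pos: [0.5337, -0.0082, 0.0523]
orientation: [180.0, 0.0, -82.4]
force: [0.1, 0.1, -0.1]
opening: 0.0004
clock 6.275 tcp bed mm [-34.2  27.6  12.6] [ 1.800e+02  1.000e-02 -8.243e+01] F [ 0.1  0.1 -0.1] 0.00035563907193664467
40,12 shift [-12.4  -0.2  -1.1]
50,12 shift [-22.3  -0.2  -2.5]
58,13 shift [-30.1  -0.2  -4.6]
```

View pics/d.png

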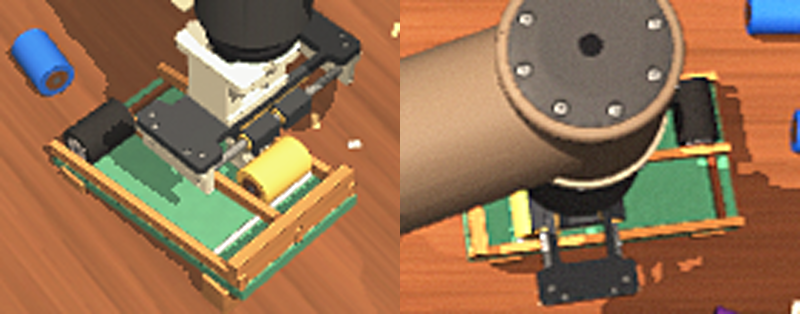

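View pics/dw.png

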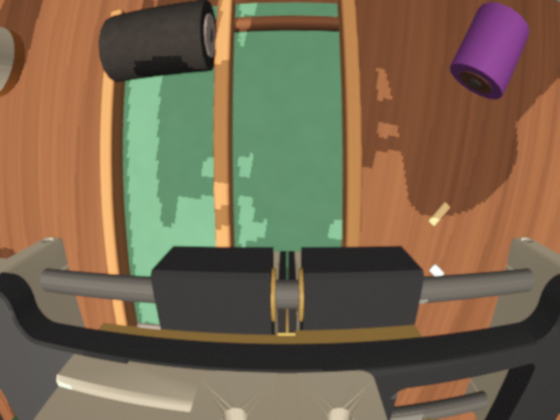

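The roller is just short of the white hump. I'll take it over slowly and stop before it presses on the end stop.

```bash
python3 -m inch '[{"ax":0,"ay":0,"az":0,"dx":-4,"dy":0,"dz":-0.5,"fingers":0},{"ax":0,"ay":0,"az":0,"dx":-8,"dy":0,"dz":-1,"fingers":0},{"ax":0,"ay":0,"az":0,"dx":-12,"dy":0,"dz":-1.5,"fingers":0},{"ax":0,"ay":0,"az":0,"dx":-15,"dy":0,"dz":-2,"fingers":0},{"ax":0,"ay":0,"az":0,"dx":-18,"dy":0,"dz":-2.5,"fingers":0},{"ax":0,"ay":0,"az":0,"dx":-21,"dy":0,"dz":-3,"fingers":0},{"ax":0,"ay":0,"az":0,"dx":-24,"dy":0,"dz":-3.4,"fingers":0},{"ax":0,"ay":0,"az":0,"dx":-24,"dy":0,"dz":-3.4,"fingers":0}]';python3 v.py e 58,13
```

```text
clock: 7.42
tool_pos: [0.5306, 0.0157, 0.0558]
orientation: [-180.0, 0.0, -82.4]
force: [-0.3, 0.4, 0.1]
opening: 0.0003
clock 7.425 tcp bed mm [-34.1  51.9  12.7] [-180.      0.    -82.41] F [-0.3  0.4  0.1] 0.0002854946444501045
58,13 shift [-6.  -0.1 -1.2]
```

View pics/e.png

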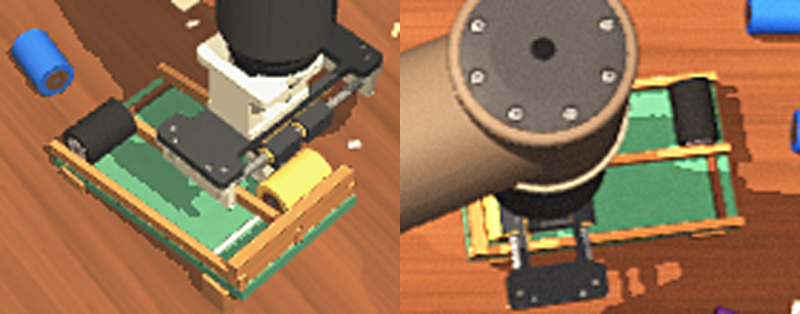

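The roller looks nested against the stop and the force reads about zero. I'll back off 15 mm and check that it stays before lifting.

```bash
python3 -m inch '[{"ax":0,"ay":0,"az":0,"dx":7,"dy":0,"dz":1,"fingers":0},{"ax":0,"ay":0,"az":0,"dx":15,"dy":0,"dz":2,"fingers":0},{"ax":0,"ay":0,"az":0,"dx":15,"dy":0,"dz":2,"fingers":0}]';python3 v.py f
```

```text
clock: 7.95
tool_pos: [0.5325, -0.0003, 0.0536]
orientation: [180.0, -0.0, -82.5]
force: [0.3, 0.3, 0.2]
opening: 0.0005
clock 7.95 tcp bed mm [-34.4  35.7  12.8] [179.98  -0.   -82.5 ] F [0.3 0.3 0.2] 0.0005341084761566861
```

View pics/f.png

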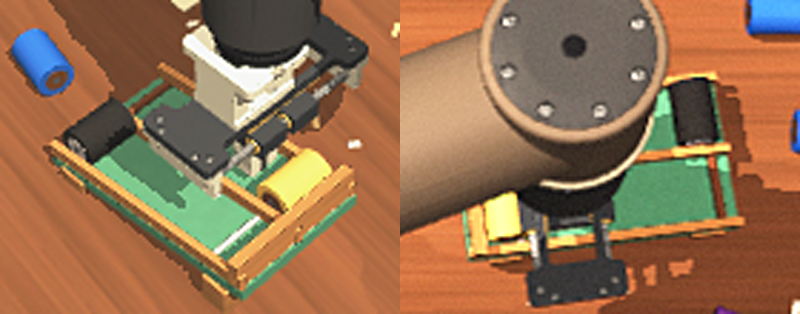

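The roller stayed in the nest at (297,180) in the left image. I'll lift straight up, clear the view and verify.

```bash
python3 -m inch '[{"ax":0,"ay":0,"az":0,"dx":5,"dy":0,"dz":-15,"fingers":0},{"ax":0,"ay":0,"az":0,"dx":5,"dy":0,"dz":-45,"fingers":0},{"ax":0,"ay":0,"az":0,"dx":5,"dy":0,"dz":-80,"fingers":0},{"ax":0,"ay":0,"az":0,"dx":30,"dy":0,"dz":-115,"fingers":0},{"ax":0,"ay":0,"az":0,"dx":70,"dy":0,"dz":-140,"fingers":0},{"ax":0,"ay":0,"az":0,"dx":120,"dy":0,"dz":-150,"fingers":0},{"ax":0,"ay":0,"az":0,"dx":170,"dy":0,"dz":-150,"fingers":0},{"ax":0,"ay":0,"az":0,"dx":200,"dy":0,"dz":-150,"fingers":0}]'
python3 -m inch '[{"ax":0,"ay":0,"az":0,"dx":20,"dy":0,"dz":0,"fingers":0},{"ax":0,"ay":0,"az":0,"dx":40,"dy":0,"dz":0,"fingers":0},{"ax":0,"ay":0,"az":0,"dx":40,"dy":0,"dz":0,"fingers":0}]'
python3 v.py g
python3 - <<'E'
from h import *; from plant import *
p=np.load('p.npy')
for n in('scene','top'):
    s=snapshot(n);print(n,[(d['score'],d['position']) for d in landmark_of('brass_roller',n)][:4],[(d['score'],d['position']) for d in landmark_of('rubber_roller',n)][:2],'exp nest',proj(s,bedw(p,[(-34,87,20)])).round(1),'just below hump',proj(s,bedw(p,[(-34,63.6,20)])).round(1),'rubber',proj(s,bedw(p,[(34,-95,20)])).round(1))
    cv2.imwrite(f'pics/{n}9.png',cv2.resize(s['image'][:,:,::-1],None,fx=1.4,fy=1.4))
E
```

```text
clock: 9.1
tool_pos: [0.5589, -0.2, 0.2053]
orientation: [-179.9, -0.0, -82.5]
force: [0.0, 0.6, -0.5]
opening: 0.0006
clock: 9.48
tool_pos: [0.5643, -0.2382, 0.2038]
orientation: [180.0, -0.0, -82.5]
force: [-1.1, 0.3, 0.4]
opening: 0.0004
clock 9.475 tcp bed mm [ -33.8 -181.   195. ] [179.99  -0.   -82.48] F [-1.1  0.3  0.4] 0.0003620752951345504
scene [(0.93, [174.5, 198.9]), (0.76, [279.9, 159.2]), (0.74, [203.6, 171.9]), (0.63, [292.5, 212.5])] [(0.91, [222.7, 196.8])] exp nest [[293.2 215.1]] just below hump [[286.3 210.6]] rubber [[224.6 196.4]]
top [(0.6, [267.5, 234.9])] [(0.5, [127.1, 189.7])] exp nest [[266.2 237.1]] just below hump [[275.5 236.1]] rubber [[332.2 204.1]]
```

View pics/g.png

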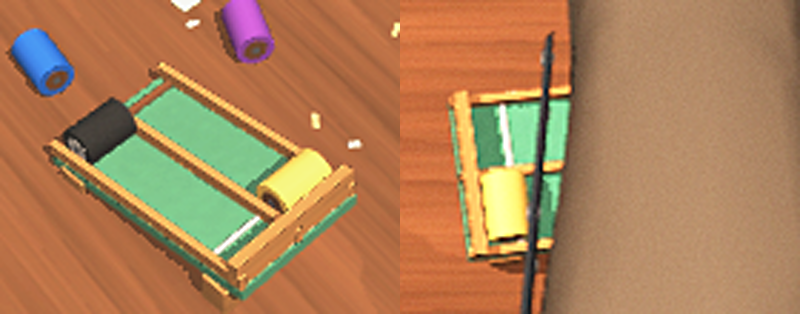

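View pics/scene9.png

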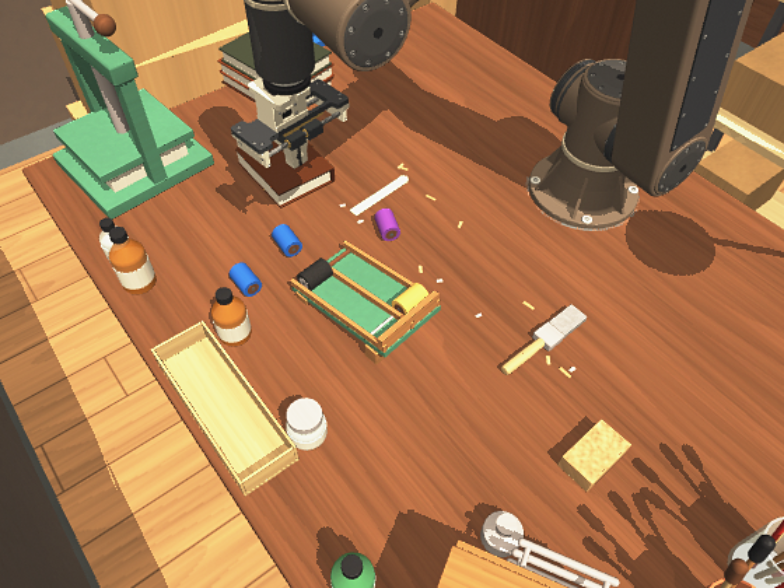

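The brass roller sits in the nest against the stop (native scene about 292,213; top 267,235). The black roller and the bystanders are where they started, and the arm is clear. Handing in.

```bash
python3 -c "
from plant import *
print(close_job())"
```

```text
the job is handed in; nothing more can be done
None
```

The brass roller is in the nest against the end stop, and I handed the job in at about 9.6 s of the 42 s allowed. I pushed it up the near lane with the shut fingertips and took it slowly over the hump. Then I backed off 15 mm, saw it stay put, and lifted the arm clear.

- **Brass roller:** in both cameras it lies 2–3 pixels from where a nested roller should appear, and clearly past the hump. The trained network ranked the blue and purple look-alikes above it in the scene view, so I identified it by its lane and colour.
- **Black roller and bystanders:** in the final scene picture the black roller lies about 2 pixels from where a roller against the lip should appear, and everything else looks unmoved.
- **Check that disagreed:** in the last top view the arm hid the black roller, and the network's only report for it there, at (127, 190), was false.
- **Forces:** the readings taken at the end of each move stayed within a few newtons. I did not read the peak force while it was crossing the hump.

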